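# Set the boring head's torque collar to 6 and lock it

### The arm

A 6-joint arm with a two-finger parallel gripper is mounted at the origin on the work surface. World frame = base frame: x ahead of the robot, y to its left, z up, the work surface at z = 0. Lengths are in m, angles in rad, forces in N, time in s.
With the tool pointing down it reaches from about 0.4 to 0.825 m from the base axis. Payload 7 kg.
Tool frame: the origin (TCP) lies at the very end of the fingers, on their centre line; the grasp point (between the pads) lies 19 mm behind it; z points along the fingers, y is the line along which they close (so a half turn about z gives the same grasp; the last joint's range is limited). The gripper opens to 88 mm and grips with 3 to 60 N. Pads are 19 mm wide; open, the fingers measure 130 mm over their backs; the gripper's body (78 mm by 193 mm) begins 47 mm behind the grasp point.
Start: joints at [-0.863, 0.359, 0.012, 0, -1.224, -0.288], TCP at [0.275, -0.616, 0.227] pointing down, gripper open.
Joint ranges: [-3.07, 3.07], [-1.43, 2.12], [-1.02, 1.25], [-3.03, 1.67], [-3.05, -0], [-3.03, 3.03]. Speed limits (rad/s): [2.39, 2.39, 3.01, 3.14, 3.14, 3.14].

### API

Orientations are given as [roll, pitch, yaw] about the fixed x, y, z axes, in that order (R = Rz(yaw) Ry(pitch) Rx(roll)).
In Python, from station import arm gives the robot as it stands.
- The arm moves only by the tool step_arm, never from a script. Its argument "rows" is a list of rows, each a list of 5 numbers: the shift along the world's x, y, z in m, then the turn about the world's z in rad, then the finger opening in m, from 0 to 0.0876. In form: [[x, y, z, spin, gripper], ...]. A call has 1 to 20 rows; each row is the pose to reach, as a shift and turn from the pose commanded when the call began; what a row does not reach only later rows make up. A row lasts 1/10 s, in which the tool goes at most 50 mm and 8.59 degrees, less where a joint would pass 70% of its speed; a pose out of reach is approached as far as the arm can. A call with a gripper value outside its range is refused whole. The fingers move at their own pace and stop on an object; "newtons" is the grip in N (left out, the last holds). Time passes only in rows, so rows that repeat a pose let the fingers close. It gives the time, the measured TCP pose, the force, the opening and the grip force at its end, in the units of the state.
- arm.get_state(): the state, without advancing time (a new reading comes with each control period).
- arm.grab_frame(name): name is "scene" or "top" or "wrist"; returns a dict with "color" (420x560x3 uint8, blue, green, red), "vfov" (degrees; the focal length in pixels is half the picture's height over the tangent of half this angle, whatever the lens; pixels are square), "cx", "cy" (the principal point, pixels), "k1" (the pictures are not rectified: a ray, as slopes to the right and down, at radius r is drawn at 1 + k1 r^2 times it, then the intrinsics apply), "rvec" (rotation vector, rad) and "tvec" (3), from world to camera coordinates, as OpenCV has them. Camera axes: x right, y down, z forward; pixel columns grow to the right and rows downward; lengths in m; the calibration is good to about 2 mm. A picture is of the moment at which its call begins. There is no depth.
- arm.job_done(): hands the job in; it is judged then, once.
The state is a dict: "t": time; "q": joint angles; "qd": joint speeds; "joint_efforts": joint torques, N m; "eef_pos": TCP position; "ee_rot": TCP orientation; "force": force on the tool from outside, world axes, zero at the start; "moment": the same for the moment, N m; "width": finger opening in m; "gripper_force": force on a finger pad.
Only numpy, scipy, OpenCV 4.12 (cv2) and the standard library are available. Lean on these libraries where they do the work, as an engineer would, in place of code of your own. Each camera call takes 0.05 s, during which the arm holds its last target. There are 200 camera calls.

### The job

Set the torque collar of the green boring head to 6: turn its orange arm round to the group of six dots, until it has clicked into place. Then swing the red lock lever fully home so that its pin holds the collar there, and leave the rest of the bench undisturbed.

Things in the scene. Friction and masses are not known exactly. Their poses are not given: they have to be found in the camera images.
- boring_head: bench boring head, bolted down: green cast base 200 x 200 x 30 mm. Origin on the collar's vertical axis at the base's underside; z up; base spans y -95 to +105 mm. Lock lever on its -y side. A steel spring housing stands at -150 degrees (from +x, counter-clockwise from above), 50 to 76 mm from the axis, up to z = 48 mm. Heights below are above the base's underside.
- dial (a point): centre of the cream dial, 95 mm radius, on the base's top (z = 30). Eight stations, each a black radial tick and a group of black dots (72 to 90 mm out): one dot for 1 up to eight for 8, rows of three. Station n at -15 + 30 (n - 1) degrees from the base's +x axis, counter-clockwise from above: 1 at -15, 6 at 135, 8 at 195.
- collar (a joint): collar angle (rad), growing counter-clockwise from above: 0 at station 1, 0.5236 a station, 2.618 at 6, 3.665 at 8; stops just outside 1 and 8. Black ribbed sleeve 60 mm across, z = 47 to 65; steel nose 36 mm across on top, to z = 77; steel toothed ring 80 mm across below, z = 32 to 47. Sprung detent at each station, about 0.2 N m to click over.
- collar_arm (a point): middle of the top of the upright handle at the end of the collar's orange radial arm, 58 mm from the axis. Handle: 16 mm radially (50 to 66 mm from the axis), 12 mm across, z = 50 to 86; a white line on its top points at the dial's dots. The arm between sleeve and handle is 12 mm wide, z = 50 to 62. Site x axis: outward along the arm.
- lock_lever (a joint): lock lever angle (rad): 0 = closed, along the base's +x axis, pin home between two teeth of the ring (enters only with the collar in a detent); grows as it swings open, away from the collar (clockwise from above), to 0.65. Stiff: stays where left. Vertical hinge at x = -65, y = -62 mm in the base's frame.
- lock_paddle (a point): middle of the top of the red paddle at the lock lever's free end, 131 mm from its hinge: 34 mm along the lever, 12 mm thick, z = 34 to 70. Closed it is at x = 66, y = -62 mm in the base's frame. Site x axis: along the lever, away from the hinge.
- pipe_dark: finished tobacco pipe, dark brown briar bowl 40 mm wide and 46 mm tall, stem along its +x to 120 mm; origin under the bowl. A bystander.
- pipe_light: the same pipe in lighter brown, lying beside the boring head. A bystander.
- stem: loose black mouthpiece, a 75 x 14 mm rod lying beside the boring head; origin under its middle. A bystander.
- screwdriver: blue-handled screwdriver, 200 mm long, lying. A bystander.
- brush: brush, 170 mm long, lying. A bystander.
- bit_case: open red case of drill bits, 85 x 150 x 28 mm. A bystander.
- wax_jar: jar of wax with yellow lid, 60 mm wide, 55 mm tall. A bystander.

How it is judged:
On the way:
1. the collar rests at 6 while the lock is still open (value of joint collar between 2.498 and 2.738 rad and value of joint lock_lever above 0.12 rad), for 0.2 s.
At the end, for the whole second after the job is handed in: The collar is in its detent at 6 (within 0.12 rad of 2.618) and the lock lever is closed (under 0.06 rad) (value of joint collar between 2.498 and 2.738 rad and value of joint lock_lever below 0.06 rad); the robot touches nothing.
It fails at once if a bystander is moved more than 30 mm (distance of any of pipe_dark, pipe_light, stem, screwdriver, brush, bit_case, wax_jar from where it was at the start of the episode above 0.03 m).
It also fails if it takes over 48 s, if anything falls off the work surface, if the arm or the gripper's body presses on something with over 40 N, if the wrist force passes 120 N, or if a joint passes its speed limit or range.

## Working session

There is one attempt and no reset: what is moved stays moved. The work goes in short steps, Python scripts to look and compute and a tool call to move; the robot and the scene stay as the last step left them, time stands still between calls to the robot, and variables do not carry over. Pictures are saved under pics/ and viewed, at most 10 in all, crops included, and the job is handed in when it is done.

Besides the shell and the picture viewer there is one more tool, called after "Emit:" by a JSON object that holds its "op" and its "data", one argument or row to a line. step_arm: Moves the arm, as the interface text tells. Its arguments: {"type":"object","properties":{"rows":{"type":"array"},"newtons":{"type":"number"}},"required":["rows"]}

```bash
mkdir -p pics; cat > h.py <<'E'
import numpy as np, cv2
from station import arm
def grab(n,f):
    d=arm.grab_frame(n); cv2.imwrite('pics/'+f,d['color']); np.save('pics/'+f+'.npy',{k:v for k,v in d.items() if k!='color'},allow_pickle=True); return d
def load(f): return np.load('pics/'+f+'.npy',allow_pickle=True).item()
def px2w(d,uv,z):
    f=210/np.tan(np.radians(d['vfov'])/2)
    p=(np.array(uv,float)-[d['cx'],d['cy']])/f; q=p.copy()
    for _ in range(20): q=p/(1+d['k1']*(q@q))
    R=cv2.Rodrigues(np.array(d['rvec'],float))[0]; c=-R.T@np.ravel(d['tvec'])
    r=R.T@np.array([q[0],q[1],1]); return c+r*(z-c[2])/r[2]
def w2px(d,P):
    f=210/np.tan(np.radians(d['vfov'])/2)
    R=cv2.Rodrigues(np.array(d['rvec'],float))[0]; c=R@np.array(P,float)+np.ravel(d['tvec'])
    q=c[:2]/c[2]; return q*(1+d['k1']*(q@q))*f+[d['cx'],d['cy']]
E
python3 - <<'E'
from h import *
for n in('top','scene'):
    d=grab(n,n+'0.png'); print(n,d['vfov'],d['k1'],px2w(d,(280,210),0))
print(arm.get_state())
E
```

```text
top 53.77637173168979 0.03478300351079829 [0.52953394 0.02197703 0.        ]
scene 52.18914608655401 -0.030985397863857383 [0.38861584 0.02184274 0.        ]
{'t': 0.1, 'q': array([-8.62901260e-01,  3.59352191e-01,  1.11861657e-02, -2.98273667e-04,
       -1.22411807e+00, -2.88103244e-01]), 'qd': array([ 0.0016603 , -0.00333102,  0.00293053,  0.00249934, -0.00071867,
       -0.00208912]), 'joint_efforts': array([-1.34716884e-03, -5.84165025e+01,  2.93749791e+01,  7.01562658e+00,
        1.02067858e-02, -7.19893751e-05]), 'eef_pos': array([ 0.27491412, -0.61601488,  0.22570988]), 'ee_rot': array([ 3.14008653e+00, -1.53908174e-04, -2.72190227e+00]), 'force': array([ 0.51135374, -0.50654503,  0.18971307]), 'moment': array([ 0.02973682,  0.02073818, -0.0240739 ]), 'gripper_force': 0.0, 'width': 0.0877986166591729}
```

View pics/top0.png

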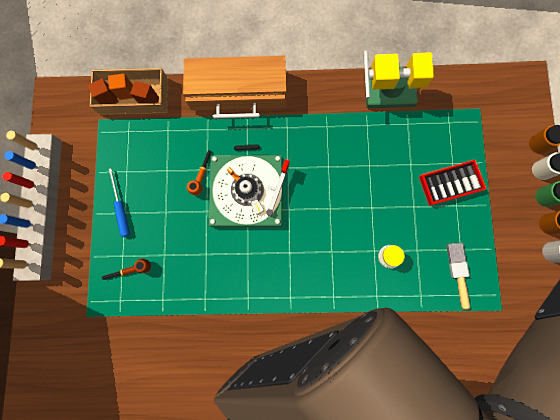

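View pics/scene0.png

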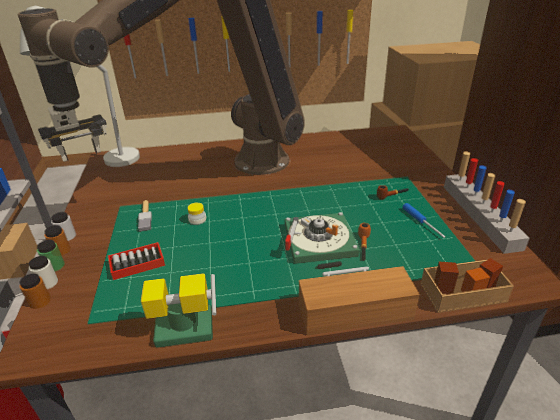

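```bash
python3 - <<'E'
from h import *
im=cv2.imread('pics/top0.png')
cv2.imwrite('pics/c0.png',cv2.resize(im[130:240,180:310],None,fx=5.4,fy=5.4,interpolation=cv2.INTER_CUBIC))
E
```

```text
(no output)
```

View pics/c0.png

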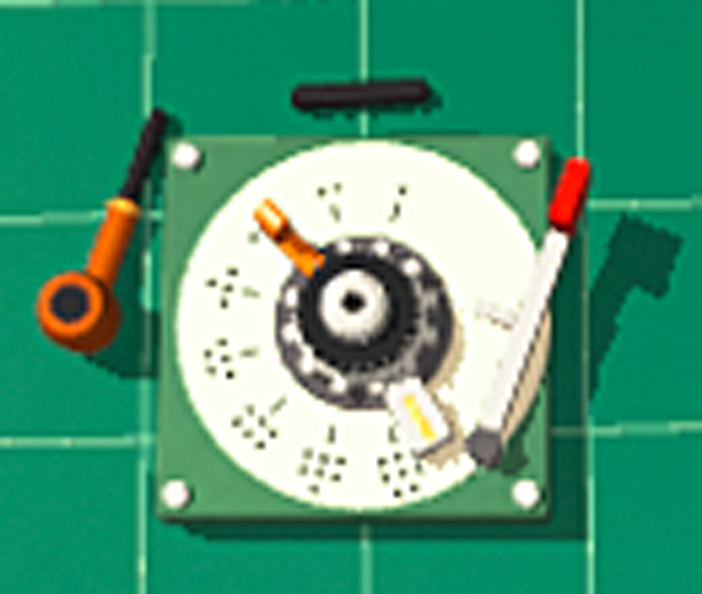

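The crop shows the dial at (362,325) and the arm pointing up-left, at station 3. Six is at lower left (255,425). The lever is open, with its paddle at (570,195). The light pipe is at left (80,310) and the stem above (360,95).

```bash
python3 - <<'E'
from h import *
d=load('top0.png')
g=lambda p,z: px2w(d,(p[0]/5.4+180-.4,p[1]/5.4+130-.4),z)
P={k:g(p,z) for k,p,z in [('tl',(165,138),.03),('tr',(548,138),.03),('br',(548,518),.03),('bl',(158,515),.03),('nose',(352,300),.077),('hand',(266,213),.086),('padF',(576,163),.07),('pad',(570,193),.07),('hinge',(487,447),.05),('pipe',(75,305),.046),('stemL',(295,97),.01),('stemR',(428,92),.01),('mouth',(160,115),.01)]}
for k,v in P.items(): print(k,v.round(4))
c=sum(P[k] for k in('tl','tr','br','bl'))/4; print(c)
for a,b in(('bl','tl'),('br','tr'),('tr','tl'),('br','bl')):
    e=P[b]-P[a]; print(a,b,np.linalg.norm(e),np.degrees(np.arctan2(e[1],e[0])))
E
```

```text
tl [0.6846 0.2143 0.03  ]
tr [0.6795 0.0156 0.03  ]
br [0.4817 0.0191 0.03  ]
bl [0.4873 0.2156 0.03  ]
nose [0.5851 0.1122 0.077 ]
hand [0.6276 0.1532 0.086 ]
padF [0.6539 0.0011 0.07  ]
pad [0.6386 0.0044 0.07  ]
hinge [0.5152 0.0482 0.05  ]
pipe [0.5931 0.2558 0.046 ]
stemL [0.7117 0.1494 0.01  ]
stemR [0.7126 0.0789 0.01  ]
mouth [0.7036 0.2211 0.01  ]
[0.58328947 0.11613611 0.03      ]
bl tl 0.1972444107026169 -0.37329811315236744
br tr 0.1978489762378609 -1.016622010297444
tr tl 0.19882799763059913 88.54174913374372
br bl 0.19661920404505612 88.35698347574888
```

Emit:
{"op": "step_arm", "data": {
  "rows": [
    [0.352, 0.77, 0, 0.346, 0.0876],
    [0.352, 0.77, 0, 0.346, 0.0876],
    [0.352, 0.77, 0, 0.346, 0.0876],
    [0.352, 0.77, 0, 0.346, 0.0876],
    [0.352, 0.77, 0, 0.346, 0.0876],
    [0.352, 0.77, 0, 0.346, 0.0876],
    [0.352, 0.77, 0, 0.346, 0.0876],
    [0.352, 0.77, 0, 0.346, 0.0876],
    [0.352, 0.77, 0, 0.346, 0.0876],
    [0.352, 0.77, 0, 0.346, 0.0876],
    [0.352, 0.77, 0, 0.346, 0.0876],
    [0.352, 0.77, 0, 0.346, 0.0876],
    [0.352, 0.77, 0, 0.346, 0.0876],
    [0.352, 0.77, 0, 0.346, 0.0876],
    [0.352, 0.77, 0, 0.346, 0.0876],
    [0.352, 0.77, 0, 0.346, 0.0876],
    [0.352, 0.77, 0, 0.346, 0.0876],
    [0.352, 0.77, 0, 0.346, 0.0876],
    [0.352, 0.77, 0, 0.346, 0.0876],
    [0.352, 0.77, 0, 0.346, 0.0876]
  ]
}}

```text
t: 2.1
eef_pos: [0.6266, 0.1531, 0.2262]
ee_rot: [3.141, -0.001, -2.376]
force: [-0.7, 0.5, -0.5]
width: 0.0876
gripper_force: 0.0
```

```bash
python3 - <<'E'
from h import *
s=arm.get_state(); print(s['t'],s['eef_pos'],s['ee_rot'],s['q'])
d=grab('wrist','w1.png')
A=np.array([.584,.1115]);b=-.019
for r,a,z in((0,0,.077),(.058,45,.086)):
    t=np.radians(a)+b; print(w2px(d,[A[0]+r*np.cos(t),A[1]+r*np.sin(t),z]))
E
```

```text
2.1 [0.62661095 0.15308152 0.22615462] [ 3.14129940e+00 -9.99872023e-04 -2.37596668e+00] [ 5.41480555e-01  3.10728077e-01 -5.86648328e-02 -6.82489546e-05
 -1.20244346e+00 -1.34662644e+00]
[284.47481645 135.49417758]
[284.58014255 195.18334165]
```

View pics/w1.png

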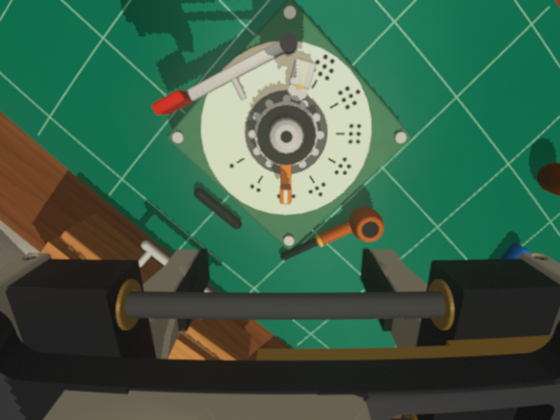

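The wrist image puts the nose at (286,136), against (284.5,135.5) predicted, and the handle at (286,190). That is within about 1.5 mm, so I go down and grip.

Emit:
{"op": "step_arm", "data": {
  "rows": [
    [-0.002, -0.0005, -0.05, 0, 0.05],
    [-0.002, -0.0005, -0.1, 0, 0.05],
    [-0.002, -0.0005, -0.13, 0, 0.05],
    [-0.002, -0.0005, -0.15, 0, 0.05],
    [-0.002, -0.0005, -0.167, 0, 0.05],
    [-0.002, -0.0005, -0.167, 0, 0.05],
    [-0.002, -0.0005, -0.167, 0, 0.005],
    [-0.002, -0.0005, -0.167, 0, 0.005],
    [-0.002, -0.0005, -0.167, 0, 0.005],
    [-0.002, -0.0005, -0.167, 0, 0.005],
    [-0.002, -0.0005, -0.167, 0, 0.005],
    [-0.002, -0.0005, -0.167, 0, 0.005]
  ],
  "newtons": 25
}}

```text
t: 3.35
eef_pos: [0.6252, 0.1533, 0.06]
ee_rot: [-3.141, 0.001, -2.376]
force: [-0.7, -0.5, 3.3]
width: 0.0118
gripper_force: 25.0
```

```bash
python3 - <<'E'
from h import *
s=arm.get_state(); print(s['eef_pos'],s['ee_rot'],s['force'],s['moment'],s['width'],s['gripper_force'])
A=np.array([.583,.1125]);p0=np.array([.6250,.1535])-A
print(np.linalg.norm(p0),np.degrees(np.arctan2(p0[1],p0[0])))
for a in range(6,93,6):
    t=np.radians(a);R=np.array([[np.cos(t),-np.sin(t)],[np.sin(t),np.cos(t)]]);print(a,(R@p0-p0).round(4),round(t,3))
E
```

```text
[0.62523596 0.15327366 0.05996508] [-3.14140501e+00  5.33617382e-04 -2.37564342e+00] [-0.65041964 -0.4641671   3.32721477] [ 0.15078684  0.30537093 -0.07478038] 0.011846699348837267 24.996302844956517
0.05869412236331678 44.30972280213489
6 [-0.0045  0.0042] 0.105
12 [-0.0094  0.0078] 0.209
18 [-0.0147  0.011 ] 0.314
24 [-0.0203  0.0135] 0.419
30 [-0.0261  0.0155] 0.524
36 [-0.0321  0.0169] 0.628
42 [-0.0382  0.0176] 0.733
48 [-0.0444  0.0176] 0.838
54 [-0.0505  0.0171] 0.942
60 [-0.0565  0.0159] 1.047
66 [-0.0624  0.014 ] 1.152
72 [-0.068   0.0116] 1.257
78 [-0.0734  0.0086] 1.361
84 [-0.0784  0.0051] 1.466
90 [-0.083  0.001] 1.571
```

Gripped at 11.8 mm, which matches the 12 mm handle. I swing it 90°.

Emit:
{"op": "step_arm", "data": {
  "rows": [
    [-0.0045, 0.0042, 0, 0.105, 0.005],
    [-0.0094, 0.0078, 0, 0.209, 0.005],
    [-0.0147, 0.011, 0, 0.314, 0.005],
    [-0.0203, 0.0135, 0, 0.419, 0.005],
    [-0.0261, 0.0155, 0, 0.524, 0.005],
    [-0.0321, 0.0169, 0, 0.628, 0.005],
    [-0.0382, 0.0176, 0, 0.733, 0.005],
    [-0.0444, 0.0176, 0, 0.838, 0.005]
  ]
}}

```text
t: 4.15
eef_pos: [0.5807, 0.1715, 0.06]
ee_rot: [-3.141, 0.001, -1.533]
force: [-1.2, 2.4, 3.5]
width: 0.0118
gripper_force: 25.0
```

Emit:
{"op": "step_arm", "data": {
  "rows": [
    [-0.0061, -0.0005, 0, 0.104, 0.005],
    [-0.0121, -0.0017, 0, 0.209, 0.005],
    [-0.018, -0.0036, 0, 0.314, 0.005],
    [-0.0236, -0.006, 0, 0.419, 0.005],
    [-0.029, -0.009, 0, 0.523, 0.005],
    [-0.034, -0.0125, 0, 0.628, 0.005],
    [-0.0386, -0.0166, 0, 0.733, 0.005],
    [-0.0386, -0.0166, 0, 0.733, 0.005],
    [-0.0386, -0.0166, 0, 0.733, 0.005],
    [-0.0386, -0.0166, 0, 0.733, 0.03],
    [-0.0386, -0.0166, 0, 0.733, 0.04],
    [-0.0386, -0.0166, 0, 0.733, 0.04],
    [-0.0386, -0.0166, 0.05, 0.733, 0.04],
    [-0.0386, -0.0166, 0.1, 0.733, 0.04],
    [-0.0386, -0.0166, 0.14, 0.733, 0.04],
    [0.0, -0.05, 0.16, 0.9, 0.04],
    [0.0, -0.08, 0.16, 1.05, 0.04],
    [0.0, -0.08, 0.16, 1.165, 0.04],
    [0.0, -0.08, 0.16, 1.165, 0.04]
  ]
}}

```text
t: 6.05
eef_pos: [0.5808, 0.0896, 0.2195]
ee_rot: [3.142, 0.0, -0.373]
force: [-0.9, -0.1, -0.2]
width: 0.0401
gripper_force: 0.0
```

```bash
python3 - <<'E'
from h import *
s=arm.get_state(); print(s['t'],s['eef_pos'],s['ee_rot'],s['q'])
d=grab('wrist','w2.png')
A=np.array([.583,.1125]);b=-.019
def P(x,y,z): return [A[0]+x*np.cos(b)-y*np.sin(b),A[1]+x*np.sin(b)+y*np.cos(b),z]
print('nose',w2px(d,P(0,0,.077)),'h6',w2px(d,P(.058*np.cos(np.radians(135)),.058*np.sin(np.radians(135)),.086)))
for l in(0,.3,.35,.4): print(l,w2px(d,P(-.065+.131*np.cos(l),-.062-.131*np.sin(l),.07)))
E
```

```text
6.05 [0.58083057 0.08964598 0.21953611] [ 3.14153070e+00  3.81836965e-05 -3.72977596e-01] [ 4.85582931e-01  2.20994395e-01 -1.97013694e-01  1.26790135e-05
 -1.15286009e+00  7.12230654e-01]
nose [263.72911657 203.41930901] h6 [241.16703352 254.10425041]
0 [299.02201078 118.50909757]
0.3 [339.04066622 110.15472705]
0.35 [345.83639608 110.00312648]
0.4 [352.60362726 110.21169895]
```

View pics/w2.png

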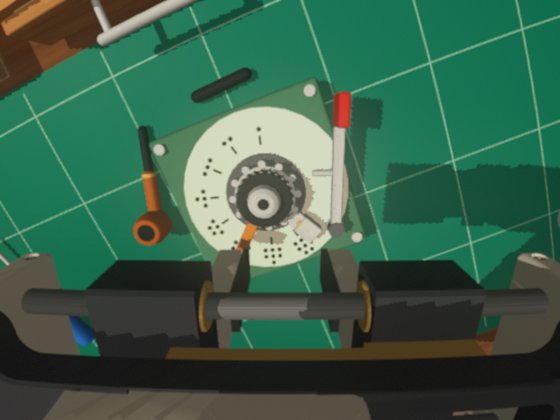

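The wrist image has the nose at (264,203), as predicted. The arm points down-left at (248,235), over the 6 station between the five and seven groups. The paddle is at (342,109), so the lever is at about 0.325 rad. Next I grasp the paddle.

Emit:
{"op": "step_arm", "data": {
  "rows": [
    [0.03, -0.041, 0, 0.03, 0.04],
    [0.059, -0.082, 0, 0.03, 0.04],
    [0.059, -0.082, -0.05, 0.03, 0.04],
    [0.059, -0.082, -0.1, 0.03, 0.04],
    [0.059, -0.082, -0.14, 0.03, 0.04],
    [0.059, -0.082, -0.16, 0.03, 0.04],
    [0.059, -0.082, -0.175, 0.03, 0.04],
    [0.059, -0.082, -0.175, 0.03, 0.04],
    [0.059, -0.082, -0.175, 0.03, 0.005],
    [0.059, -0.082, -0.175, 0.03, 0.005],
    [0.059, -0.082, -0.175, 0.03, 0.005],
    [0.059, -0.082, -0.175, 0.03, 0.005],
    [0.059, -0.082, -0.175, 0.03, 0.005]
  ],
  "newtons": 25
}}

```text
t: 7.4
eef_pos: [0.6401, 0.0086, 0.0455]
ee_rot: [-3.141, -0.001, -0.343]
force: [0.2, 0.3, 3.2]
width: 0.0122
gripper_force: 25.0
```

```bash
python3 - <<'E'
from h import *
s=arm.get_state(); print(s['eef_pos'],s['ee_rot'],s['force'],s['width'])
A=np.array([.583,.1125]);b=-.019;c,n=np.cos(b),np.sin(b)
H=A+[-.065*c+.062*n,-.065*n-.062*c]; p0=s['eef_pos'][:2]-H
print(H,np.linalg.norm(p0),np.arctan2(p0[1],p0[0])-b)
for a in np.arange(.04,.41,.04):
    R=np.array([[np.cos(a),-np.sin(a)],[np.sin(a),np.cos(a)]]);print(round(a,2),(R@p0-p0).round(4))
E
```

```text
[0.64011622 0.00862154 0.04546881] [-3.14118706e+00 -1.15974922e-03 -3.42593914e-01] [0.1921439  0.26856718 3.18634763] 0.012151545443984927
[0.5168338  0.05174612] 0.13060736128599537 -0.3174994350121494
0.04 [0.0016 0.005 ]
0.08 [0.0031 0.01  ]
0.12 [0.0043 0.0151]
0.16 [0.0053 0.0202]
0.2 [0.0061 0.0254]
0.24 [0.0067 0.0305]
0.28 [0.0071 0.0357]
0.32 [0.0073 0.041 ]
0.36 [0.0073 0.0462]
0.4 [0.0071 0.0514]
```

Gripped at 12.2 mm. The lever is at 0.317 rad, so I swing it about 0.32 and watch the force.

Emit:
{"op": "step_arm", "data": {
  "rows": [
    [0.0016, 0.005, 0, 0.04, 0.005],
    [0.0031, 0.01, 0, 0.08, 0.005],
    [0.0043, 0.0151, 0, 0.12, 0.005],
    [0.0053, 0.0202, 0, 0.16, 0.005],
    [0.0061, 0.0254, 0, 0.2, 0.005],
    [0.0067, 0.0305, 0, 0.24, 0.005],
    [0.0071, 0.0357, 0, 0.28, 0.005],
    [0.0072, 0.038, 0, 0.3, 0.005],
    [0.0073, 0.041, 0, 0.32, 0.005],
    [0.0073, 0.041, 0, 0.32, 0.005]
  ]
}}

```text
t: 8.4
eef_pos: [0.6474, 0.0493, 0.0454]
ee_rot: [3.141, -0.001, -0.022]
force: [-1.2, -3.2, 5.7]
width: 0.0121
gripper_force: 25.0
```

Emit:
{"op": "step_arm", "data": {
  "rows": [
    [0, 0.001, 0, 0, 0.005],
    [0, 0.002, 0, 0, 0.005],
    [0, 0.003, 0, 0, 0.005],
    [0, 0.003, 0, 0, 0.005]
  ]
}}

```text
t: 8.8
eef_pos: [0.6474, 0.0497, 0.0454]
ee_rot: [3.138, -0.0, -0.023]
force: [1.8, -14.2, 4.8]
width: 0.0121
gripper_force: 25.0
```

Commanding 3 mm more moved it only 0.4 mm at 14 N, so it is on its stop, at the expected closed position (0.6478, 0.0492). Releasing.

Emit:
{"op": "step_arm", "data": {
  "rows": [
    [0, -0.002, 0, 0, 0.005],
    [0, -0.002, 0, 0, 0.03],
    [0, -0.002, 0, 0, 0.03],
    [0, -0.002, 0, 0, 0.03],
    [0, -0.002, 0.05, 0, 0.03],
    [0, -0.002, 0.1, 0, 0.03],
    [-0.03, 0.0, 0.14, 0, 0.03],
    [-0.06, 0.04, 0.17, 0, 0.04],
    [-0.06, 0.04, 0.17, 0, 0.04],
    [-0.06, 0.04, 0.17, 0, 0.04]
  ]
}}

```text
t: 9.8
eef_pos: [0.5868, 0.0942, 0.2161]
ee_rot: [-3.14, -0.002, -0.021]
force: [-0.5, 0.2, 0.1]
width: 0.0397
gripper_force: 0.0
```

```bash
python3 - <<'E'
from h import *
d=grab('wrist','w3.png')
A=np.array([.583,.1125]);b=-.019
def P(x,y,z): return [A[0]+x*np.cos(b)-y*np.sin(b),A[1]+x*np.sin(b)+y*np.cos(b),z]
print('nose',w2px(d,P(0,0,.077)))
for a in(120,135,150): print(a,w2px(d,P(.04*np.cos(np.radians(a)),.04*np.sin(np.radians(a)),.062)))
for l in(0,.05,.1): print(l,w2px(d,P(-.065+.131*np.cos(l),-.062-.131*np.sin(l),.07)),w2px(d,P(-.065,-.062,.06)))
i=d['color']; cv2.imwrite('pics/w3c.png',cv2.resize(i[60:270,150:430],None,fx=2.8,fy=2.8,interpolation=cv2.INTER_CUBIC))
E
```

```text
nose [267.25740832 202.88776144]
120 [236.22674447 216.82389474]
135 [242.46101903 224.04226529]
150 [250.30704412 229.50730717]
0 [330.39379013 135.42774696] [324.28988254 253.83944245]
0.05 [337.12009511 135.62043197] [324.28988254 253.83944245]
0.1 [343.80088826 136.16061375] [324.28988254 253.83944245]
```

View pics/w3c.png

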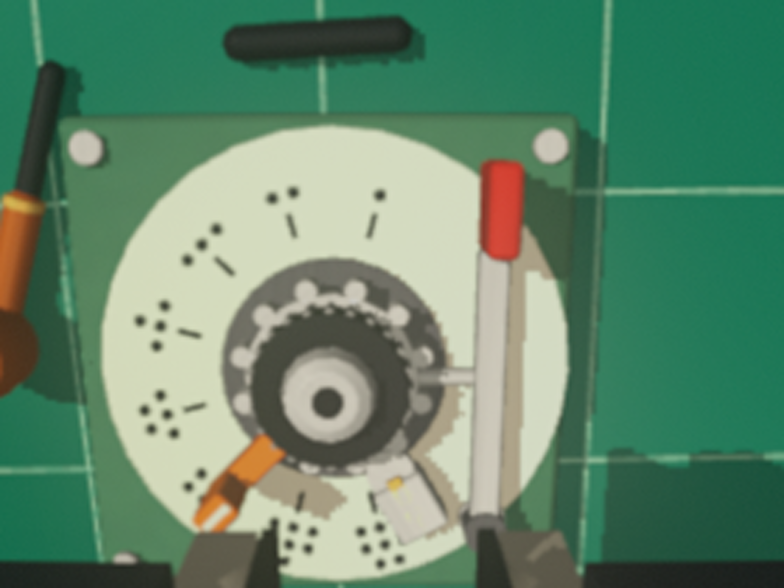

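The crop shows the arm over the six group at (258,455). The lever is straight, with the paddle at (502,200) as predicted for closed, and its pin is in the ring. The light pipe and stem look undisturbed.

```bash
python3 -c "
from station import arm; print(arm.job_done())"
```

```text
the job is handed in; nothing more can be done
None
```

The collar is set at 6 with the lock lever closed on its stop. I saw no disturbance to the bench, the arm is clear of everything, and the job was handed in at about 10 s; no verdict was returned.

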